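Open the push-and-turn safety cap of a reagent bottle

ROBOT

A 6-joint arm with a two-finger parallel gripper is mounted at the origin on the work surface. World frame = base frame: x ahead of the robot, y to its left, z up, the work surface at z = 0. Lengths are in m, angles in rad, forces in N, time in s.
With the tool pointing down it reaches from about 0.3 to 0.875 m from the base axis. Payload 6.4 kg.
Tool frame: the origin (TCP) lies between the finger pads; the fingertips stand ctrl.tip_reach ahead of it and the grasp point (between the pads) lies 11 mm behind it (ctrl.tip_reach is the distance from the TCP to the fingertips, in m); z points along the fingers, x is the direction in which the jaws open and shut, and the axes are right-handed (so a half turn about z gives the same grasp; the last joint's range is limited). The gripper opens to 85 mm and grips with 20 to 120 N. Pads are 22 mm wide; open, the fingers measure 114 mm over their backs; the gripper's body (76 mm by 85 mm) begins 54 mm behind the grasp point. The pads swing forward as they close: fully open they stand 13 mm farther back than shut.
Start: joints at [0.926, 0.181, 1.607, -0, 1.354, -0.206], TCP at [0.244, 0.521, 0.239] pointing down, gripper open.
Joint ranges: [-2.99, 2.99], [-0.89, 2.07], [0.3, 2.58], [-1.14, 4.28], [0, 2.63], [-3.12, 3.12]. Speed limits (rad/s): [2.57, 2.57, 3.01, 3.14, 3.14, 3.14].

INTERFACE

Orientations are given as a unit quaternion [w, x, y, z].
In Python, from bench import telemetry, viewer, ticket, nets, ctrl gives the robot as it stands.
- The arm moves only by the tool step_arm, never from a script. Its argument "plan" is a list of rows, each a list of 2 entries, a list of its own where there are three numbers: the shift along the tool's x, y, z in m, then the turn, a rotation vector about the tool's x, y, z in degrees. A call has 1 to 5 rows; each row is the pose to reach, as a shift and turn from the pose commanded when the call began, along the tool's axes at that moment; what a row does not reach only later rows make up. A row lasts 1/10 s, in which the tool goes at most 50 mm and 8.59 degrees, less where a joint would pass 70% of its speed; a pose out of reach is approached as far as the arm can. A call with a gripper value outside its range is refused whole. "fingers" is the opening in per cent of the stroke, from 0 (shut) to 100 (fully open), set as the call begins (left out, the last holds). The fingers move at their own pace and stop on an object; the grip force is fixed at half the most. Time passes only in rows, so rows that repeat a pose let the fingers close. It gives the time, the measured TCP pose, the force and the opening at its end, in the units of the state.
- telemetry.get_obs(): the state, without advancing time (a new reading comes with each control period).
- viewer.camera(name): name is "scene" or "top" or "wrist"; returns the picture (420x560x3 uint8, red, green, blue); there is no depth.
- viewer.get_calibration(name): a dict with "K" (3x3 intrinsics, pixels), "dist" ([k1, k2, p1, p2, k3] as OpenCV has them; the pictures are not rectified), "origin" and "orientation" of the camera in the world. Camera axes: x right, y up, looking along -z (the intrinsics and any distortion apply to the point x, -y, -z); pixel columns grow to the right and rows downward; lengths in m; the calibration is good to about 2 mm. A picture is of the moment at which its call begins: read the wrist's pose just before it. get_calibration takes no time and is no camera call; for the wrist camera it gives the pose at the moment of the call.
- ticket.hand_in(): hands the job in, once; it reports no verdict.
Trained networks look in the newest picture that a camera, given by its name, has taken for a name from the list of things; names that differ only in an ending like _2 or _b are one class to them, and where a whole thing is asked for, a point or a joint stands for the part that bears it (a point fixed in the world has none). Each returns a list of dicts, best first, with "score" (0 to 1); they miss things now and then, are a little off and sometimes report something else, mostly with a low value. They report only what shows in the picture. A call takes as long as a camera call. They do not tell look-alikes from the thing itself.
- nets.boxes_of(thing, camera): "extent" ([left, top, right, bottom] in pixels, round what is visible of it).
The state is a dict: "time_s": time; "q": joint angles; "dq": joint speeds; "joint_efforts": joint torques, N m; "eef_pos": TCP position; "eef_rot": TCP orientation; "wrist_force": force on the tool from outside, world axes, zero at the start; "torque": the same for the moment, N m; "opening": opening from 0.0 (shut) to 1.0 (fully open).
Only numpy, scipy, OpenCV 4.12 (cv2) and the standard library are available. Lean on these libraries where they do the work, as an engineer would, in place of code of your own. Each camera call takes 0.05 s, during which the arm holds its last target.

TASK

Open the reagent bottle in the bench clamp: push its safety cap straight down against the spring until it is felt to bottom, keep it down while you turn it anticlockwise (seen from above) by about 55 degrees, then lift it off, keeping hold of it so that it does not spring away. Set the cap down gently, top up, in the steel tray and let go. Push only as hard as bottoming needs (never force it against the bottle with over 45 N), and do not shift the beaker, the jar or the slide box.

Things in the scene. Friction and masses are not known exactly. Their poses are not given: they have to be found in the camera images.
- cap_center (a point): Centre (half-way up) of the loose black safety cap on the bottle's neck, about 45 g. 32 mm high, twelve-sided: 48 mm across flats, 49.7 across corners; z up, a flat square to its x axis and every 30 degrees from it. At the start its lower edge is 115 mm above the bench and its x axis lies along the bottle's. It cannot turn (over 4 degrees) or lift until pressed down nearly to the bottom.
- cap: The same cap, origin at the centre of its lower edge. Pressed to the bottom it turns freely anticlockwise seen from above; it can be lifted off once turned 40 to 68 degrees; a hard stop comes at 72 degrees. The spring then lifts it to 3 mm above its starting height.
- neck (a point): Point on the neck's axis at the cap's starting lower edge. The spring resists with 5 N as the press begins, plus 0.5 N per mm. The hard bottom is 4.5 to 13.5 mm down: it differs from bottle to bottle, cannot be seen, and is felt as a sudden rise of force above the spring's 7 to 12 N. The cap's lugs clear only in the last 1.5 mm. A push of 15 to 22 N in all keeps it at the bottom.
- bottle: Square amber glass reagent bottle, 62 mm wide, fixed in a grey clamp (96 x 96 mm, 38 mm high) screwed to the bench. Origin on the bench under the neck's axis, z up. The glass shoulder ends 90 mm above the bench, 25 mm under the cap; between them are a 29 mm neck and a collar 38 mm in diameter.
- tray: Shallow fixed rectangular stainless tray, 170 mm along its x by 150 mm along its y, rim 10 mm high and 3 mm thick, floor about 3 mm thick. Origin at the centre of its underside on the bench, z up.
- beaker: Loose empty glass beaker, 62 mm across and 75 mm high; origin at the centre of its underside. To be left alone.
- jar: Loose closed jar, 52 mm across and 70 mm high; origin at the centre of its underside. To be left alone.
- slidebox: Loose wooden slide box 85 x 100 x 30 mm; origin at the centre of its underside. To be left alone.
There are look-alikes about, which are no part of the job. Several things look just like the tray: the one meant starts farthest to the robot's right. Of the things that look like the cap, the larger one is meant.

How it is judged:
On the way, in this order (a step that is already met when the one before it is completed fails the run):
1. the cap is held down against the spring (at least 2.5 mm below its starting height) and turned by more than 17 degrees on the neck (z of cap_center in the frame of bottle between 0.115 and 0.1285 m and horizontal distance between cap_center and bottle below 0.006 m and angle between the x axis of cap_center and the x axis of bottle, either way round above 0.3 rad), for 0.05 s.
2. the cap is off the neck (distance between cap_center and bottle above 0.165 m), for 0.05 s.
At the end, for the whole second after the job is handed in: The cap stands top up (within 6 degrees) on the tray's floor, inside its rim (its centre within 60 mm of the tray's centre along the tray's x and 50 mm along its y), released and at rest; the bottle is open (x of cap_center in the frame of tray between -0.06 and 0.06 m and y of cap_center in the frame of tray between -0.05 and 0.05 m and z of cap_center in the frame of tray below 0.025 m and angle between cap_center's own z axis and vertical below 0.1 rad and linear speed of cap below 0.02 m/s); the robot touches nothing.
It fails at once if the cap is forced against the bottle with more than 45 N (contact force between cap and bottle above 45 N).
It fails at once if the cap is dropped or springs away: faster than 0.6 m/s while not in the fingers (contact force between the fingers and cap below 0.5 N and linear speed of cap above 0.6 m/s).
It fails at once if the cap is pushed into the tray with more than 60 N (contact force between cap and tray above 60 N).
It fails at once if the beaker, the jar or the slide box is shifted by more than 20 mm (distance of any of beaker, jar, slidebox from where it was at the start of the episode above 0.02 m).
It also fails if it takes over 61 s, if anything falls off the work surface, if the arm or the gripper's body presses on something with over 40 N, if the wrist force passes 120 N, or if a joint passes its speed limit or range.

## Working session

There is one attempt and no reset: what is moved stays moved. The work goes in short steps, Python scripts to look and compute and a tool call to move; the robot and the scene stay as the last step left them, time stands still between calls to the robot, and variables do not carry over. Pictures are saved under pics/ and viewed, and the job is handed in when it is done.

Besides the shell and the picture viewer there is one more tool, called as a command line: name --argument value ..., lists and objects as JSON in quotes. step_arm: Moves the arm, as the interface text tells. Its arguments: {"type":"object","properties":{"plan":{"type":"array"},"fingers":{"type":"number"}},"required":["plan"]}

```bash
ls; mkdir -p pics; python3 - <<'E'
from bench import telemetry, viewer, ticket, nets, ctrl
import cv2
print(telemetry.get_obs(), ctrl.tip_reach)
for n in ("scene","top"):
    im=viewer.camera(n); cv2.imwrite(f"pics/{n}0.png",im[:,:,::-1])
    c=viewer.get_calibration(n); print(n,c)
    for t in ("cap","bottle","tray","beaker","jar","slidebox"):
        print(t,[(([round(v) for v in d["extent"]]),round(d["score"],2)) for d in nets.boxes_of(t,n)])
E
```

```text
pics
{'time_s': 0.0, 'q': array([ 9.25717859e-01,  1.81519844e-01,  1.60806113e+00,  1.88714706e-05,
        1.35378978e+00, -2.06308996e-01]), 'dq': array([-0.00099391, -0.00103416,  0.00182692,  0.00079062, -0.00130448,
       -0.00170195]), 'joint_efforts': array([-4.68152975e-04, -4.44886386e+01, -3.51330364e+01, -3.92979773e-04,
        9.20268969e-03, -1.34580586e-05]), 'eef_pos': array([0.2439148 , 0.52008431, 0.23837039]), 'eef_rot': array([ 3.04320015e-04,  8.44046322e-01,  5.36269537e-01, -8.35393295e-04]), 'wrist_force': array([ 0.62245181, -0.1079493 , -0.85413351]), 'torque': array([-0.01909176, -0.06047767, -0.02069576]), 'opening': 0.9967407695119398} 0.008
scene {'K': array([[524.33653938,   0.        , 276.02146533],
       [  0.        , 524.33653938, 212.82646282],
       [  0.        ,   0.        ,   1.        ]]), 'dist': array([-0.05432454,  0.        ,  0.        ,  0.        ,  0.        ]), 'origin': array([1.33087422, 0.15235139, 0.78375196]), 'orientation': array([0.58685282, 0.26145803, 0.31324833, 0.6993704 ])}
cap [([321, 219, 335, 236], 0.63), ([378, 1
[... 289 characters left out ...]
, 0.7)]
top {'K': array([[382.20207366,   0.        , 279.51398707],
       [  0.        , 382.20207366, 211.0609464 ],
       [  0.        ,   0.        ,   1.        ]]), 'dist': array([-0.09347478,  0.        ,  0.        ,  0.        ,  0.        ]), 'origin': array([ 0.46501288, -0.00924457,  0.85636468]), 'orientation': array([ 0.70506186,  0.06482706, -0.0410025 , -0.70498512])}
cap [([227, 245, 243, 257], 0.76), ([151, 232, 184, 257], 0.63)]
bottle [([168, 224, 213, 276], 0.97), ([358, 116, 406, 164], 0.18)]
tray [([246, 272, 324, 358], 0.97), ([344, 204, 413, 280], 0.85)]
beaker [([278, 142, 305, 176], 0.96)]
jar [([166, 131, 194, 163], 0.84)]
slidebox [([358, 116, 408, 164], 0.63)]
```

View pics/scene0.png

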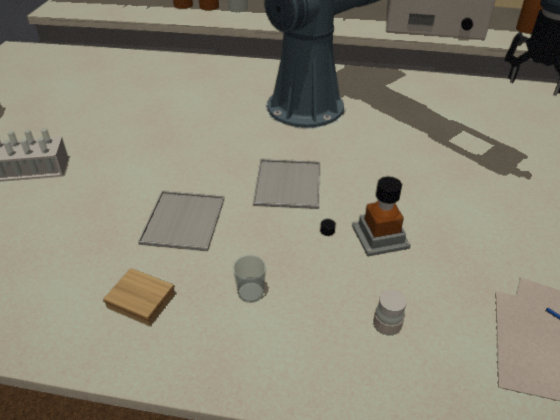

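View pics/top0.png

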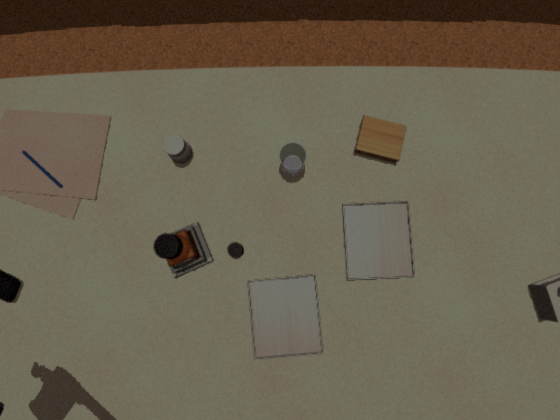

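```bash
cat > h.py <<'E'
import numpy as np, cv2
from scipy.spatial.transform import Rotation as R
def rot(q): return R.from_quat([q[1],q[2],q[3],q[0]]).as_matrix()
F=np.diag([1.,-1,-1])
def ray(c,px):
    u=cv2.undistortPoints(np.array([[px]],float),c["K"],c["dist"])[0,0]
    return rot(c["orientation"])@F@np.array([u[0],u[1],1.])
def at(c,px,z):
    d=ray(c,px);o=np.array(c["origin"]);return o+d*(z-o[2])/d[2]
def proj(c,P):
    Rm=(rot(c["orientation"])@F).T; t=-Rm@np.array(c["origin"])
    return cv2.projectPoints(np.array(P,float).reshape(-1,1,3),cv2.Rodrigues(Rm)[0],t,c["K"],c["dist"])[0][:,0]
def tri(cs,pxs):
    A=np.zeros((3,3));b=np.zeros(3)
    for c,p in zip(cs,pxs):
        d=ray(c,p);d/=np.linalg.norm(d);M=np.eye(3)-np.outer(d,d);A+=M;b+=M@np.array(c["origin"])
    return np.linalg.solve(A,b)
E
python3 - <<'E'
from h import *
from bench import viewer
s=viewer.get_calibration("scene");t=viewer.get_calibration("top")
print("cap tri",tri([s,t],[(389.0,190),(168.5,246)]))
print("cap top@.131",at(t,(168.5,246),.131),at(s,(389,190),.131))
for n,p in dict(tray=(378,241),tray2=(285,316),jar=(180,150),bk=(291,160),sb=(382,138)).items(): print(n,at(t,p,0.005))
print("tray scene",at(s,(181,220),.005))
im=cv2.imread("pics/top0.png"); cv2.imwrite("pics/tz.png",cv2.resize(im[210:290,130:250],None,fx=6,fy=6,interpolation=cv2.INTER_CUBIC))
im=cv2.imread("pics/scene0.png"); cv2.imwrite("pics/sz.png",cv2.resize(im[170:260,320:420],None,fx=6,fy=6,interpolation=cv2.INTER_CUBIC))
E
```

```text
cap tri [0.50690223 0.23064482 0.12938565]
cap top@.131 [0.50687312 0.22960792 0.131     ] [0.5086788  0.23092524 0.131     ]
tray [ 0.52570817 -0.19958905  0.005     ]
tray2 [0.36236125 0.0071383  0.005     ]
jar [0.73941477 0.25432777 0.005     ]
bk [ 0.71238843 -0.00644186  0.005     ]
sb [ 0.76470561 -0.21815973  0.005     ]
tray scene [ 0.533942   -0.20253614  0.005     ]
```

View pics/tz.png

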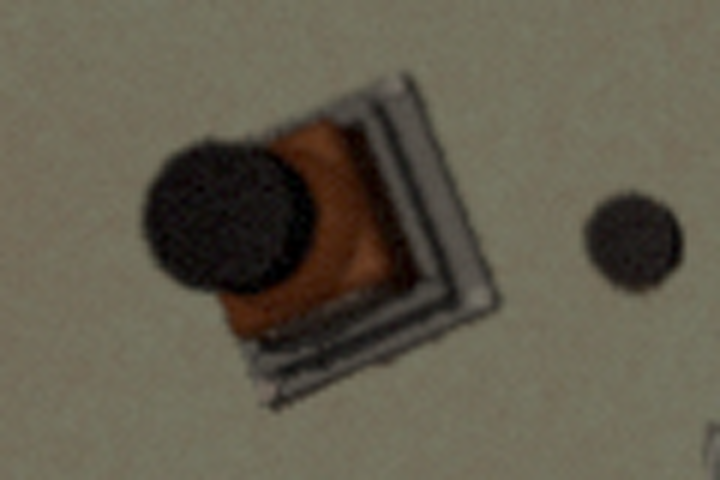

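View pics/sz.png

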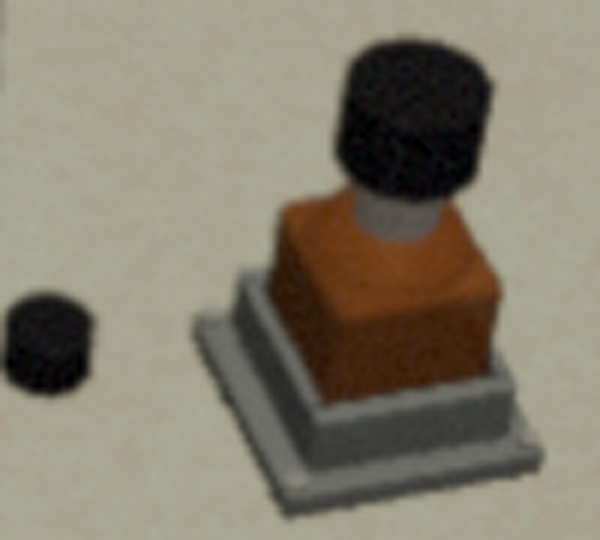

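```bash
python3 - <<'E'
from h import *
from bench import viewer
s=viewer.get_calibration("scene");t=viewer.get_calibration("top")
def f(x,y): return (130+x/6-.4,210+y/6-.4)
def g(x,y): return (320+x/6-.4,170+y/6-.4)
P=[at(t,f(*p),.008) for p in [(404,74),(498,300),(272,406)]]
for a,b in ((0,1),(1,2)):
    d=P[b]-P[a];print("top",np.linalg.norm(d),np.degrees(np.arctan2(d[1],d[0])))
P=[at(s,g(*p),.008) for p in [(195,320),(290,502),(540,455)]]
for a,b in ((0,1),(1,2)):
    d=P[b]-P[a];print("scene",np.linalg.norm(d),np.degrees(np.arctan2(d[1],d[0])))
P=[at(s,g(*p),.09) for p in [(280,208),(345,312),(497,280)]]
for a,b in ((0,1),(1,2)):
    d=P[b]-P[a];print("scene",np.linalg.norm(d),np.degrees(np.arctan2(d[1],d[0])))
im=cv2.imread("pics/top0.png"); cv2.imwrite("pics/tt.png",cv2.resize(im[190:295,330:430],None,fx=5,fy=5,interpolation=cv2.INTER_CUBIC))
im=cv2.imread("pics/scene0.png"); cv2.imwrite("pics/st.png",cv2.resize(im[180:260,130:230],None,fx=6,fy=6,interpolation=cv2.INTER_CUBIC))
E
```

```text
top 0.0927176685617054 -155.70113160077125
top 0.09321481957655031 115.31939523474081
scene 0.09387510375935547 24.00682073707781
scene 0.09255126424204418 113.87092786767347
scene 0.053651667475234144 25.798030524186707
scene 0.05463373889477905 116.3705300789484
```

View pics/tt.png

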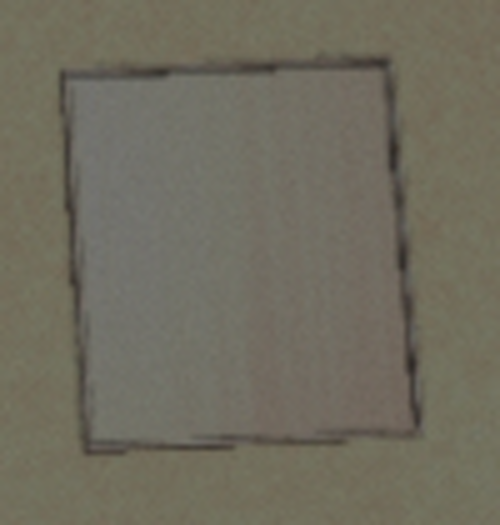

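View pics/st.png

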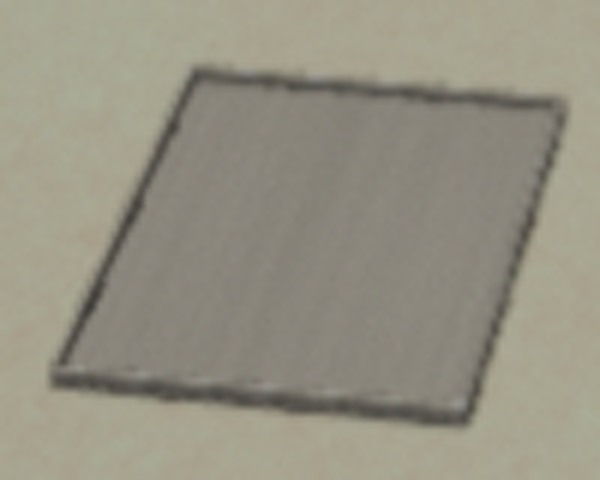

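```bash
python3 - <<'E'
from h import *
from bench import viewer,telemetry
s=viewer.get_calibration("scene");t=viewer.get_calibration("top")
A=[at(t,(330+x/5-.4,190+y/5-.4),.01) for x,y in [(62,72),(388,62),(418,432),(88,450)]]
B=[at(s,(130+x/6-.4,180+y/6-.4),.01) for x,y in [(197,70),(565,103),(470,412),(55,372)]]
for P in (A,B):
    print(np.round(P,4).tolist(),np.mean(P,0),[np.linalg.norm(P[i]-P[(i+1)%4]) for i in range(4)])
o=telemetry.get_obs(); M=rot(o["eef_rot"]); print(M)
print("yaw toolx",np.degrees(np.arctan2(M[1,0],M[0,0])))
w=viewer.get_calibration("wrist"); print(w["origin"],o["eef_pos"],M.T@(np.array(w["origin"])-o["eef_pos"]),M.T@rot(w["orientation"]))
E
```

```text
[[0.6085, -0.1205, 0.01], [0.6127, -0.2675, 0.01], [0.4482, -0.2738, 0.01], [0.4412, -0.1286, 0.01]] [ 0.5276609  -0.19762525  0.01      ] [np.float64(0.14710908276056117), np.float64(0.1645879212489679), np.float64(0.14539511628387897), np.float64(0.16744139914191247)]
[[0.4517, -0.2734, 0.01], [0.4465, -0.1276, 0.01], [0.6121, -0.119, 0.01], [0.6186, -0.2673, 0.01]] [ 0.53221331 -0.19680704  0.01      ] [np.float64(0.14591353122993317), np.float64(0.16587228779844226), np.float64(0.14840154140590417), np.float64(0.16707807760057938)]
[[ 4.24873226e-01  9.05252859e-01  5.98659745e-05]
 [ 9.05252858e-01 -4.24873229e-01  4.67745833e-05]
 [ 6.77782751e-05  3.43205764e-05 -9.99999997e-01]]
yaw toolx 64.85736064956549
[0.17344558 0.55274598 0.37390646] [0.2442952  0.52055249 0.23932134] [-0.00094974 -0.07781035 -0.13458785] [[ 0.9999959   0.00178841  0.00223511]
 [ 0.00238335 -0.95264897 -0.30406291]
 [ 0.00158548  0.30406699 -0.95264933]]
```

step_arm --plan '[[[-0.019,0.045,0],[0,0,0]],[[-0.038,0.09,0],[0,0,0]],[[-0.057,0.135,0],[0,0,0]],[[-0.076,0.18,0],[0,0,0]],[[-0.095,0.225,0],[0,0,0]]]'

```text
time_s: 1.2
eef_pos: [0.4086, 0.3375, 0.2396]
eef_rot: [0.0, 0.844, 0.536, 0.0]
wrist_force: [0.9, 0.4, 0.2]
opening: 0.999
```

step_arm --plan '[[[-0.019,0.045,0],[0,0,3]],[[-0.038,0.09,0],[0,0,6]],[[-0.056,0.136,0],[0,0,9.9]],[[-0.056,0.136,0],[0,0,9.9]],[[-0.056,0.136,0],[0,0,9.9]]]'

```text
time_s: 1.7
eef_pos: [0.5075, 0.2295, 0.2391]
eef_rot: [-0.0, 0.888, 0.46, -0.0]
wrist_force: [-0.5, 0.6, 0.1]
opening: 0.997
```

```bash
cat > w.py <<'E'
import sys
from h import *
from bench import telemetry, viewer, nets
o=telemetry.get_obs(); M=rot(o["eef_rot"])
w=viewer.get_calibration("wrist"); im=viewer.camera("wrist"); cv2.imwrite(f"pics/{sys.argv[1]}.png",im[:,:,::-1])
print(o["time_s"],o["eef_pos"],"yaw",np.degrees(np.arctan2(M[1,0],M[0,0])),o["q"],o["wrist_force"],o["opening"])
for d in nets.boxes_of("cap","wrist"): print(d)
import pickle; pickle.dump((o,w),open(f"pics/{sys.argv[1]}.pkl","wb"))
E
python3 w.py w1
```

```text
1.7 [0.50745466 0.22948818 0.23909544] yaw 54.821325032222326 [ 2.11407813e-01  1.41193338e-01  1.65276077e+00  3.17957746e-04
  1.34819748e+00 -7.45475029e-01] [-0.49771893  0.64072733  0.0922013 ] 0.9974453583799698
{'extent': [177.3, 213.7, 210.0, 254.1], 'score': 0.91}
{'extent': [240.8, 174.5, 310.2, 249.9], 'score': 0.58}
```

View pics/w1.png

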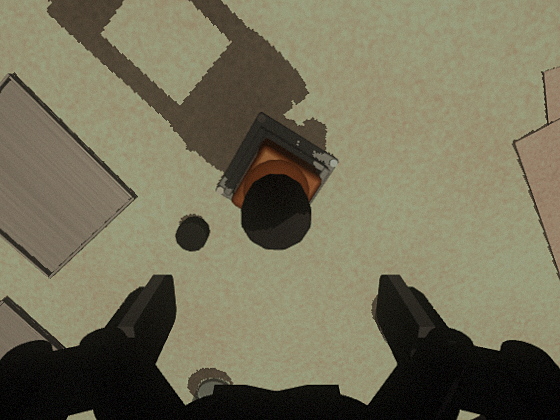

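```bash
python3 - <<'E'
from h import *
import pickle
o,w=pickle.load(open("pics/w1.pkl","rb"))
im=cv2.imread("pics/w1.png")
cv2.imwrite("pics/w1z.png",cv2.resize(im[160:260,220:340].clip(0,85)*3,None,fx=6,fy=6,interpolation=cv2.INTER_CUBIC))
cap=(im.max(2)<60).astype(np.uint8)[165:256,225:325]
n,l,st,ce=cv2.connectedComponentsWithStats(cap); print(st,ce)
M=rot(o["eef_rot"]);print(M)
for p in [(275.5,212),(276,205)]:
    print(at(w,p,.147),at(w,p,.131))
# project hypotheses
c=np.array([.507,.230])
for z,r in((.147,.02485),(.115,.02485)):
    a=np.radians(np.arange(12)*30+25+15); P=np.c_[c[0]+r*np.cos(a),c[1]+r*np.sin(a),np.full(12,z)]
    print(z,np.round(proj(w,P),1).tolist())
E
```

```text
[[   0    0  100   91 4304]
 [   0    0   27   31  455]
 [  74    0   23   15  132]
 [  98    0    2    2    3]
 [  29    4    1    1    1]
 [  26    6    1    1    1]
 [  16    9   71   76 4196]
 [  93   22    1    1    1]
 [  91   25    1    1    1]
 [  88   28    2    3    3]
 [   7   32    1    2    2]
 [   7   35    1    1    1]] [[51.22560409 48.30390335]
 [10.53186813 10.70549451]
 [86.65909091  4.57575758]
 [98.66666667  0.33333333]
 [29.          4.        ]
 [26.          6.        ]
 [50.74404194 46.68255481]
 [93.         22.        ]
 [91.         25.        ]
 [88.66666667 29.        ]
 [ 7.         32.5       ]
 [ 7.         35.        ]]
[[ 5.76128130e-01  8.17359165e-01 -6.11551830e-04]
 [ 8.17359369e-01 -5.76128135e-01  1.85926202e-04]
 [-2.00363730e-04 -6.06974933e-04 -9.99999796e-01]]
[0.50320048 0.23031203 0.147     ] [0.50740808 0.22726638 0.131     ]
[0.49934547 0.23345897 0.147     ] [0.50328103 0.23063539 0.131     ]
0.147 [[313.3, 225.3], [313.8, 207.4], [304.6, 191.5], [288.0, 182.1], [268.5, 182.2], [251.9, 191.7], [242.8, 207.7], [243.5, 225.6], [253.2, 240.6], [269.3, 249.0], [287.6, 248.9], [303.6, 240.3]]
0.115 [[309.2, 211.0], [309.6, 195.0], [301.4, 180.7], [286.6, 172.4], [269.4, 172.5], [254.8, 181.0], [246.7, 195.3], [247.2, 211.3], [255.8, 224.8], [270.1, 232.4], [286.4, 232.3], [300.7, 224.6]]
```

View pics/w1z.png

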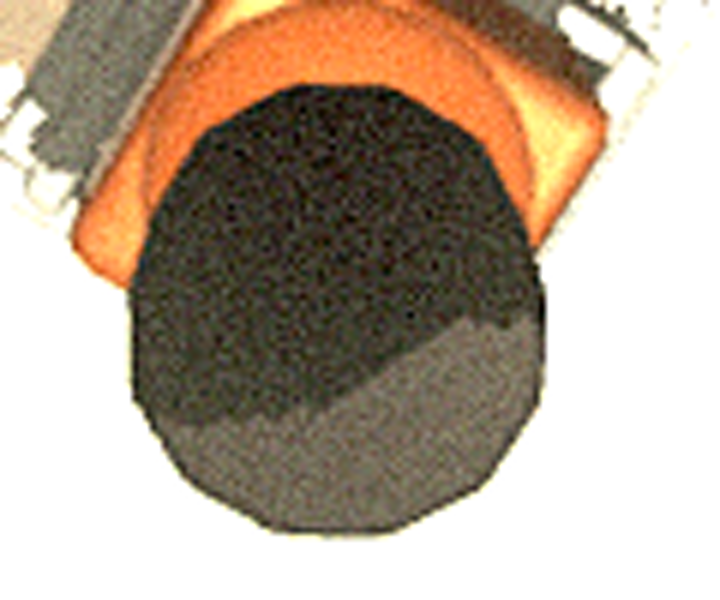

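```bash
cat > fit.py <<'E'
from h import *
import pickle,sys
from scipy.optimize import minimize
def fit(name,x0,win,zb=.115,thr=62):
    o,w=pickle.load(open(f"pics/{name}.pkl","rb")); im=cv2.imread(f"pics/{name}.png")
    m=np.zeros(im.shape[:2],np.uint8); x1,y1,x2,y2=win; m[y1:y2,x1:x2]=(im.max(2)<thr)[y1:y2,x1:x2]
    m=cv2.morphologyEx(m,cv2.MORPH_OPEN,np.ones((5,5)))
    n,l,st,ce=cv2.connectedComponentsWithStats(m); k=1+np.argmax(st[1:,4]); m=(l==k)
    def model(v):
        a=np.radians(np.arange(12)*30+v[2]+15); r=.02485
        P=np.concatenate([np.c_[v[0]+r*np.cos(a),v[1]+r*np.sin(a),np.full(12,z)] for z in (zb,zb+.032)])
        h=cv2.convexHull(proj(w,P).astype(np.float32))
        q=np.zeros((im.shape[0]*4,im.shape[1]*4),np.uint8); cv2.fillConvexPoly(q,np.round((h+.5)*4*16-8).astype(int),255,shift=4)
        return cv2.resize(q,m.shape[::-1],interpolation=cv2.INTER_AREA)/255.
    f=lambda v:np.abs(model([v[0]*.001,v[1]*.001,v[2]])-m).sum()
    r=minimize(f,[x0[0]*1e3,x0[1]*1e3,x0[2]],method="Nelder-Mead",options=dict(initial_simplex=np.array([[0,0,0],[3,0,0],[0,3,0],[0,0,6]])+[x0[0]*1e3,x0[1]*1e3,x0[2]],maxiter=200))
    M=rot(o["eef_rot"]); d=np.array([r.x[0]/1e3,r.x[1]/1e3,zb])-o["eef_pos"]
    print(name,"x,y,yaw",r.x,"err px",r.fun,m.sum(),"tool delta to cap lower",M.T@d,"tool yaw",np.degrees(np.arctan2(M[1,0],M[0,0])))
    return r.x
E
python3 - <<'E'
from fit import *
fit("w1",(.507,.23,25),(225,165,325,256))
fit("w1",(.505,.229,20),(225,165,325,256))
E
```

```text
w1 x,y,yaw [506.11154645 228.29561362  28.77735569] err px 164.8901960784314 4201 tool delta to cap lower [-0.0017237  -0.00033541  0.12409602] tool yaw 54.821325032222326
w1 x,y,yaw [506.06246666 228.43493856  21.95167078] err px 160.60784313725492 4201 tool delta to cap lower [-0.00163809 -0.0004558   0.12409607] tool yaw 54.821325032222326
```

step_arm --plan '[[[-0.0015,0,0.03],[0,0,0]],[[-0.0015,0,0.064],[0,0,0]],[[-0.0015,0,0.064],[0,0,0]],[[-0.0015,0,0.064],[0,0,0]]]'

```text
time_s: 2.2
eef_pos: [0.5051, 0.2303, 0.1755]
eef_rot: [-0.0, 0.887, 0.462, -0.001]
wrist_force: [1.0, 0.4, 0.6]
opening: 1.0
```

```bash
python3 w.py w2
```

```text
2.2 [0.50509293 0.2303163  0.17549085] yaw 55.08316338920404 [ 2.13933433e-01  2.03534919e-01  1.71599947e+00  1.09331835e-04
  1.22338252e+00 -7.47485982e-01] [0.9702668  0.36117065 0.63505374] 0.999595222149998
{'extent': [158.7, 238.3, 199.2, 283.9], 'score': 0.7}
```

View pics/w2.png

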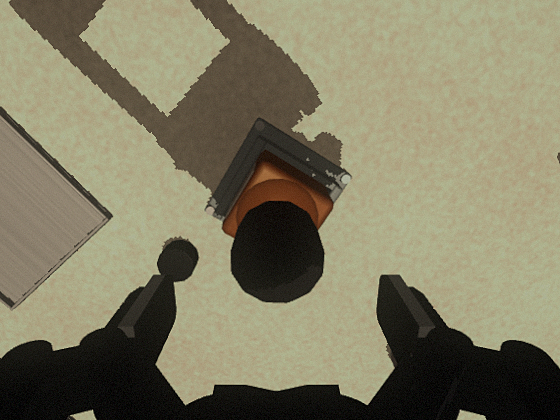

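```bash
python3 - <<'E'
from fit import *
fit("w2",(.506,.229,25),(215,195,340,310))
fit("w2",(.507,.230,22),(215,195,340,310))
import pickle
for n in ("w1","w2"):
    o,w=pickle.load(open(f"pics/{n}.pkl","rb")); M=rot(o["eef_rot"])
    print(M.T@(w["origin"]-o["eef_pos"]),M.T@rot(w["orientation"])@F)
    for dz in (0,.02,.04): print(proj(w,o["eef_pos"]+M@np.array([0,0,dz])))
E
```

```text
w2 x,y,yaw [506.27300007 228.25359635  28.10482352] err px 294.8235294117647 7520 tool delta to cap lower [-0.0009614   0.00220732  0.06048961] tool yaw 55.08316338920404
w2 x,y,yaw [506.44707735 228.13548765  24.90246077] err px 295.6392156862745 7520 tool delta to cap lower [-0.0009586   0.00241766  0.06048941] tool yaw 55.08316338920404
[-0.00087955 -0.07763356 -0.13458889] [[ 0.99999562 -0.00176648 -0.00237623]
 [ 0.00240593  0.95255051  0.30437104]
 [ 0.00172581 -0.30437543  0.95255059]]
[[278.95794368 286.36399742]]
[[278.69577472 265.40331593]]
[[278.48569537 248.62703909]]
[-0.00087451 -0.07764572 -0.13458827] [[ 0.99999549 -0.0018085  -0.00239674]
 [ 0.00245217  0.95255541  0.30435535]
 [ 0.0017326  -0.30435986  0.95255555]]
[[278.95670285 286.39547938]]
[[278.6949537  265.43225197]]
[[278.48520964 248.65388533]]
```

```bash
python3 - <<'E'
from h import *
im=cv2.imread("pics/w2.png")
d=(im.max(2)<70)
for y in (278,282,286,290,295,300):
    r=np.where(d[y,100:460])[0]+100
    segs=np.split(r,np.where(np.diff(r)>3)[0]+1); print(y,[(s[0],s[-1]) for s in segs if len(s)>5])
E
```

```text
278 [(np.int64(151), np.int64(186)), (np.int64(236), np.int64(319)), (np.int64(380), np.int64(401))]
282 [(np.int64(148), np.int64(172)), (np.int64(238), np.int64(316)), (np.int64(379), np.int64(403))]
286 [(np.int64(145), np.int64(173)), (np.int64(241), np.int64(313)), (np.int64(379), np.int64(406))]
290 [(np.int64(135), np.int64(173)), (np.int64(244), np.int64(310)), (np.int64(378), np.int64(417))]
295 [(np.int64(129), np.int64(174)), (np.int64(252), np.int64(302)), (np.int64(378), np.int64(423))]
300 [(np.int64(125), np.int64(174)), (np.int64(261), np.int64(292)), (np.int64(377), np.int64(427))]
```

step_arm --plan '[[[0.0007,0,0],[0,0,8]],[[0.0007,0,0],[0,0,16]],[[0.0007,0,0],[0,0,24]],[[0.0007,0,0],[0,0,32]],[[0.0007,0,0],[0,0,40]]]'

```text
time_s: 2.8
eef_pos: [0.5077, 0.2304, 0.1777]
eef_rot: [-0.0, 0.992, 0.128, 0.002]
wrist_force: [-0.1, 0.1, 1.2]
opening: 0.999
```

step_arm --plan '[[[0,0,0],[0,0,8]],[[0,0,0],[0,0,16]],[[0,0,0],[0,0,24]],[[0,0,0],[0,0,32]],[[0,0,0],[0,0,40]]]'

```text
time_s: 3.3
eef_pos: [0.5076, 0.2304, 0.1777]
eef_rot: [-0.001, 0.976, -0.219, 0.002]
wrist_force: [-0.4, 0.4, -0.7]
opening: 0.998
```

step_arm --plan '[[[0,0,0],[0,0,5]],[[0,0,0],[0,0,10]],[[0,0,0],[0,0,10]],[[0,0,0],[0,0,10]]]'

```text
time_s: 3.7
eef_pos: [0.5072, 0.2302, 0.1768]
eef_rot: [-0.001, 0.954, -0.3, 0.001]
wrist_force: [0.0, 0.0, -0.1]
opening: 1.0
```

```bash
python3 w.py w3;  python3 - <<'E'
from h import *
im=cv2.imread("pics/w3.png")
d=(im.max(2)<70)
for y in (220,230,240,250,260,270,278,282,286,290,295,300):
    r=np.where(d[y,100:460])[0]+100
    segs=np.split(r,np.where(np.diff(r)>3)[0]+1); print(y,[(int(s[0]),int(s[-1])) for s in segs if len(s)>5])
E
```

```text
3.7 [0.50721192 0.23017463 0.17676706] yaw -34.88956010574459 [2.12907359e-01 2.03612097e-01 1.71310178e+00 7.87088024e-06
 1.22245200e+00 8.21840912e-01] [ 0.04519217  0.02524496 -0.11605134] 0.99980773659801
{'extent': [227.8, 196.7, 324.8, 298.5], 'score': 0.73}
220 [(218, 224), (237, 313)]
230 [(235, 317)]
240 [(232, 320)]
250 [(230, 323)]
260 [(230, 322)]
270 [(232, 321), (329, 354)]
278 [(151, 172), (237, 315), (324, 359), (380, 401)]
282 [(148, 172), (239, 313), (324, 361), (379, 403)]
286 [(145, 173), (243, 310), (325, 362), (379, 406)]
290 [(135, 173), (249, 304), (326, 362), (378, 417)]
295 [(129, 174), (259, 294), (328, 360), (378, 423)]
300 [(125, 174), (332, 357), (377, 427)]
```

View pics/w3.png

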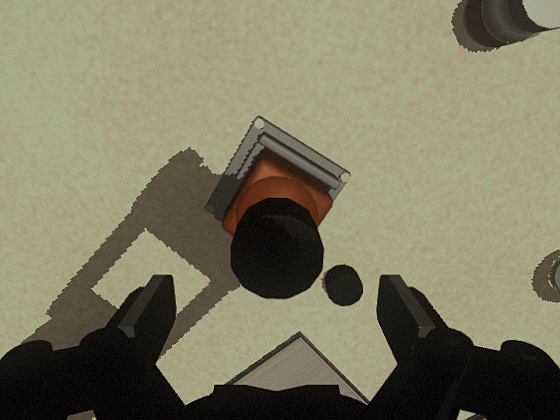

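step_arm --plan '[[[0.0003,0,0.03],[0,0,0]],[[0.0003,0,0.053],[0,0,0]],[[0.0003,0,0.053],[0,0,0]],[[0.0003,0,0.053],[0,0,0]],[[0.0003,0,0.053],[0,0,0]]]' --fingers 68

```text
time_s: 4.3
eef_pos: [0.5078, 0.2299, 0.1239]
eef_rot: [-0.001, 0.954, -0.301, 0.001]
wrist_force: [-0.3, 0.9, -0.6]
opening: 0.682
```

```bash
python3 w.py w4
```

```text
4.3 [0.50780903 0.22992101 0.12387063] yaw -35.01706165554322 [2.12214024e-01 2.72467606e-01 1.74806351e+00 2.15351558e-05
 1.11864700e+00 8.23366207e-01] [-0.32382366  0.92546614 -0.57453046] 0.6816626444040657
{'extent': [211.0, 230.9, 341.7, 372.0], 'score': 0.8}
{'extent': [343.0, 311.6, 350.9, 344.7], 'score': 0.6}
```

View pics/w4.png

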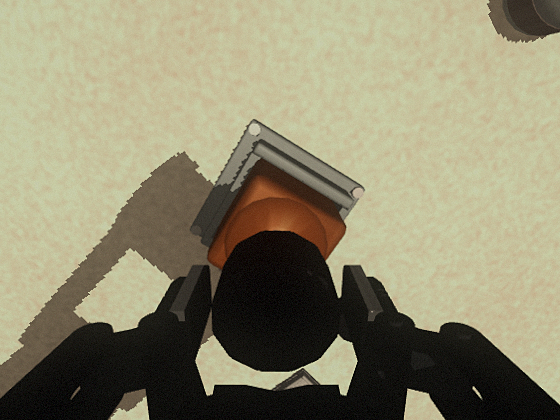

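step_arm --plan '[[[0,0,0],[0,0,0]],[[0,0,0],[0,0,0]],[[0,0,0],[0,0,0]]]' --fingers 58

```text
time_s: 4.7
eef_pos: [0.5069, 0.2297, 0.1226]
eef_rot: [-0.0, 0.954, -0.301, 0.0]
wrist_force: [-0.4, 0.3, 0.7]
opening: 0.578
```

step_arm --plan '[[[0,0,0],[0,0,0]],[[0,0,0],[0,0,0]],[[0,0,0],[0,0,0]]]' --fingers 40

```text
time_s: 5.0
eef_pos: [0.507, 0.2296, 0.1228]
eef_rot: [-0.0, 0.954, -0.301, 0.0]
wrist_force: [-0.8, -0.8, 4.7]
opening: 0.551
```

step_arm --plan '[[[0,0,0],[0,0,0]],[[0,0,0],[0,0,0]]]'

```text
time_s: 5.2
eef_pos: [0.507, 0.2296, 0.1226]
eef_rot: [-0.0, 0.954, -0.301, 0.0]
wrist_force: [-0.3, -0.8, 4.3]
opening: 0.543
```

step_arm --plan '[[[0,0,0.001],[0,0,0]],[[0,0,0.002],[0,0,0]],[[0,0,0.003],[0,0,0]],[[0,0,0.003],[0,0,0]]]' --fingers 0

```text
time_s: 5.6
eef_pos: [0.507, 0.2297, 0.1195]
eef_rot: [-0.0, 0.954, -0.301, 0.0]
wrist_force: [-1.1, -0.2, 6.0]
opening: 0.548
```

step_arm --plan '[[[0,0,0.001],[0,0,0]],[[0,0,0.001],[0,0,0]]]'

```text
time_s: 5.8
eef_pos: [0.507, 0.2297, 0.1186]
eef_rot: [-0.0, 0.954, -0.301, 0.0]
wrist_force: [-1.1, -0.8, 7.0]
opening: 0.552
```

step_arm --plan '[[[0,0,0.001],[0,0,0]],[[0,0,0.001],[0,0,0]]]'

```text
time_s: 6.0
eef_pos: [0.507, 0.2297, 0.1176]
eef_rot: [-0.0, 0.954, -0.301, 0.0]
wrist_force: [-1.1, -0.1, 7.9]
opening: 0.552
```

step_arm --plan '[[[0,0,0.001],[0,0,0]],[[0,0,0.001],[0,0,0]]]'

```text
time_s: 6.2
eef_pos: [0.5071, 0.2297, 0.1169]
eef_rot: [-0.0, 0.954, -0.301, 0.0]
wrist_force: [-1.4, -0.8, 7.9]
opening: 0.55
```

step_arm --plan '[[[0,0,0.001],[0,0,0]],[[0,0,0.001],[0,0,0]]]'

```text
time_s: 6.4
eef_pos: [0.5071, 0.2297, 0.1167]
eef_rot: [-0.0, 0.954, -0.301, 0.0]
wrist_force: [-4.4, -1.9, 14.2]
opening: 0.551
```

step_arm --plan '[[[0,0,0.0005],[0,0,0]],[[0,0,0.0005],[0,0,0]]]'

```text
time_s: 6.6
eef_pos: [0.5071, 0.2297, 0.1167]
eef_rot: [-0.0, 0.954, -0.301, 0.0]
wrist_force: [-5.9, -2.1, 17.9]
opening: 0.554
```

step_arm --plan '[[[0,0,0],[0,0,-4]],[[0,0,0],[0,0,-8]],[[0,0,0],[0,0,-12]],[[0,0,0],[0,0,-12]]]'

```text
time_s: 7.0
eef_pos: [0.5082, 0.2301, 0.1167]
eef_rot: [-0.001, 0.98, -0.199, 0.002]
wrist_force: [-2.6, -0.6, 13.4]
opening: 0.551
```

step_arm --plan '[[[0,0,0.0005],[0,0,-4]],[[0,0,0.0005],[0,0,-8]],[[0,0,0.0005],[0,0,-12]],[[0,0,0.0005],[0,0,-12]]]'

```text
time_s: 7.4
eef_pos: [0.5082, 0.2302, 0.1167]
eef_rot: [-0.001, 0.995, -0.095, 0.002]
wrist_force: [-3.2, 0.2, 16.3]
opening: 0.55
```

```bash
python3 w.py w5; python3 -c "
from bench import telemetry as t;print(t.get_obs()['torque'])"
```

```text
7.4 [0.50816956 0.23018664 0.1166852 ] yaw -10.916260415859291 [2.12443855e-01 2.82789203e-01 1.75176589e+00 2.32170027e-04
 1.10351636e+00 4.02861842e-01] [-3.22802814  0.19483176 16.3070856 ] 0.5497127369748793
{'extent': [547.4, 105.9, 558.6, 156.3], 'score': 0.36}
[-0.15165017  0.58777948  0.13679031]
```

View pics/w5.png

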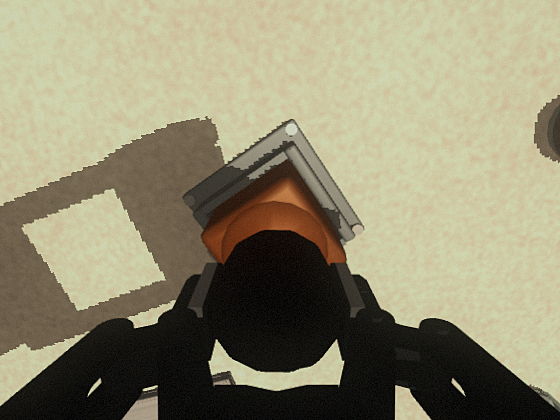

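step_arm --plan '[[[0,0,0.0002],[0,0,-4]],[[0,0,0.0002],[0,0,-8]],[[0,0,0.0002],[0,0,-12]],[[0,0,0.0002],[0,0,-16]]]'

```text
time_s: 7.9
eef_pos: [0.5082, 0.2302, 0.1167]
eef_rot: [-0.0, 0.999, 0.045, 0.002]
wrist_force: [-3.9, -0.5, 18.5]
opening: 0.547
```

step_arm --plan '[[[0,0,0.0002],[0,0,-4]],[[0,0,0.0002],[0,0,-8]],[[0,0,0.0002],[0,0,-12]],[[0,0,0.0002],[0,0,-15]],[[0,0,0.0002],[0,0,-15]]]'

```text
time_s: 8.4
eef_pos: [0.5081, 0.2302, 0.1166]
eef_rot: [-0.0, 0.985, 0.174, 0.002]
wrist_force: [-5.0, -0.5, 20.0]
opening: 0.548
```

```bash
python3 w.py w6; python3 -c "
from bench import telemetry as t;print(t.get_obs()['torque'])"
```

```text
8.4 [0.50809199 0.23022386 0.11662535] yaw 20.053557153099188 [ 2.12483977e-01  2.82823751e-01  1.75186291e+00  3.43345729e-04
  1.10350524e+00 -1.37670490e-01] [-5.00915053 -0.49083019 20.03136321] 0.5484426053843854
{'extent': [210.8, 230.2, 339.5, 371.0], 'score': 0.86}
{'extent': [213.3, 337.7, 236.3, 364.2], 'score': 0.72}
[-0.1507974   0.86747234  0.07062468]
```

View pics/w6.png

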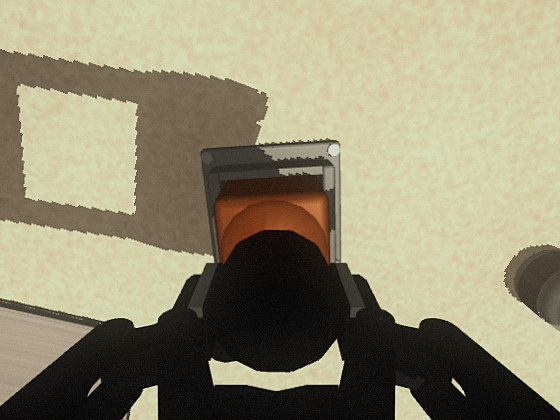

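step_arm --plan '[[[0,0,-0.002],[0,0,0]],[[0,0,-0.004],[0,0,0]],[[0,0,-0.006],[0,0,0]],[[0,0,-0.009],[0,0,0]],[[0,0,-0.011],[0,0,0]]]'

```text
time_s: 9.0
eef_pos: [0.5071, 0.2299, 0.1253]
eef_rot: [-0.0, 0.985, 0.173, 0.001]
wrist_force: [1.6, 1.0, 3.7]
opening: 0.552
```

step_arm --plan '[[[0,0,-0.003],[0,0,0]],[[0,0,-0.006],[0,0,0]],[[0,0,-0.01],[0,0,0]],[[0,0,-0.014],[0,0,0]],[[0,0,-0.018],[0,0,0]]]'

```text
time_s: 9.5
eef_pos: [0.5063, 0.2296, 0.1429]
eef_rot: [0.0, 0.985, 0.173, -0.001]
wrist_force: [0.4, 0.2, -0.5]
opening: 0.553
```

step_arm --plan '[[[0,0,-0.015],[0,0,0]],[[0,0,-0.035],[0,0,0]],[[0,0,-0.055],[0,0,0]],[[0,0,-0.07],[0,0,0]],[[0,0,-0.07],[0,0,0]]]'

```text
time_s: 10.0
eef_pos: [0.5083, 0.23, 0.2162]
eef_rot: [-0.0, 0.985, 0.173, 0.003]
wrist_force: [0.1, 0.5, -0.7]
opening: 0.55
```

```bash
python3 w.py w7; python3 - <<'E'
from h import *
from bench import viewer, telemetry
im=viewer.camera("scene"); cv2.imwrite("pics/s7.png",im[100:280,260:500,::-1].repeat(3,0).repeat(3,1))
o=telemetry.get_obs(); M=rot(o["eef_rot"]); print(M, M.T@(np.array([.530,-.197,o["eef_pos"][2]])-o["eef_pos"]))
E
```

```text
10.0 [0.50830836 0.23004173 0.21618221] yaw 19.96407945395567 [ 2.12258770e-01  1.61089738e-01  1.67804387e+00 -1.84927516e-05
  1.29712136e+00 -1.36173236e-01] [ 0.05790926  0.53885427 -0.65117224] 0.5497609187414234
{'extent': [210.4, 230.8, 340.6, 373.0], 'score': 0.69}
[[ 9.39938935e-01  3.41340695e-01 -1.15239528e-03]
 [ 3.41340663e-01 -9.39939625e-01 -2.30691896e-04]
 [-1.16192652e-03 -1.76523075e-04 -9.99999309e-01]] [-1.23218434e-01  4.09042375e-01  7.09653973e-05]
```

View pics/s7.png

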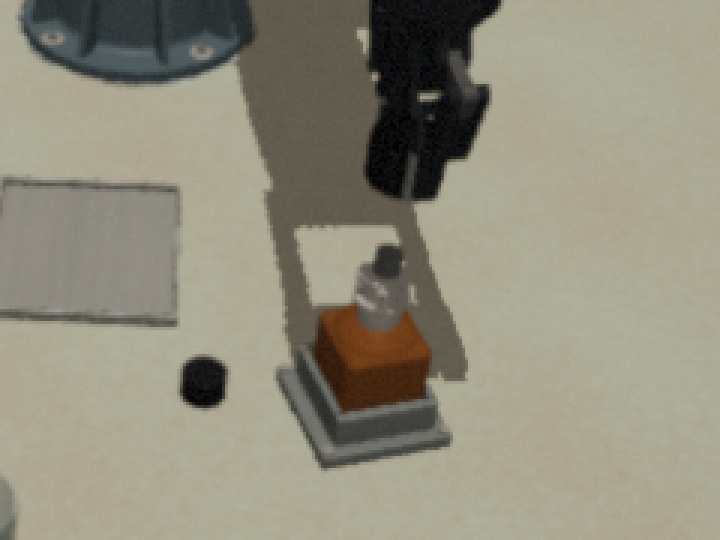

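View pics/w7.png

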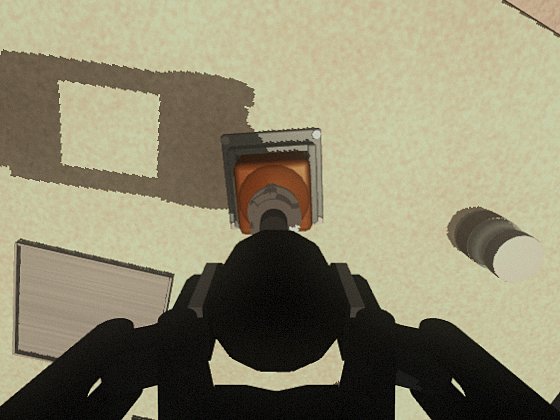

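step_arm --plan '[[[-0.01,0.035,0],[0,0,0]],[[-0.022,0.074,0],[0,0,0]],[[-0.034,0.115,0],[0,0,0]],[[-0.047,0.156,0],[0,0,0]],[[-0.06,0.197,0],[0,0,0]]]'

```text
time_s: 10.65
eef_pos: [0.5166, 0.0226, 0.2115]
eef_rot: [-0.0, 0.985, 0.173, -0.001]
wrist_force: [1.5, 1.2, 0.7]
opening: 0.549
```

step_arm --plan '[[[-0.012,0.04,0],[0,0,0]],[[-0.024,0.08,0],[0,0,0]],[[-0.036,0.12,0],[0,0,0]],[[-0.048,0.16,0],[0,0,0]],[[-0.058,0.192,0],[0,0,0]]]'

```text
time_s: 11.15
eef_pos: [0.5277, -0.1783, 0.2115]
eef_rot: [-0.001, 0.985, 0.173, -0.001]
wrist_force: [-0.2, -0.7, 0.0]
opening: 0.552
```

step_arm --plan '[[[-0.003,0.012,0.02],[0,0,0]],[[-0.005,0.02,0.05],[0,0,0]],[[-0.005,0.02,0.08],[0,0,0]],[[-0.005,0.02,0.1],[0,0,0]],[[-0.005,0.02,0.1],[0,0,0]]]'

```text
time_s: 11.65
eef_pos: [0.5275, -0.195, 0.1081]
eef_rot: [-0.003, 0.985, 0.173, -0.003]
wrist_force: [-0.6, -0.2, -0.6]
opening: 0.554
```

```bash
python3 w.py w8; python3 - <<'E'
from h import *
from bench import viewer, telemetry
im=viewer.camera("scene"); cv2.imwrite("pics/s8.png",im[100:280,60:300,::-1].repeat(3,0).repeat(3,1))
E
```

```text
11.65 [ 0.5275061  -0.19498978  0.10813753] yaw 19.93686671160079 [-5.65098867e-01  3.11863272e-01  1.73418071e+00  1.19957139e-05
  1.10487968e+00 -9.13047224e-01] [-0.62068449 -0.17423813 -0.55451559] 0.5535086481664647
{'extent': [210.4, 230.0, 342.4, 371.9], 'score': 0.65}
```

View pics/s8.png

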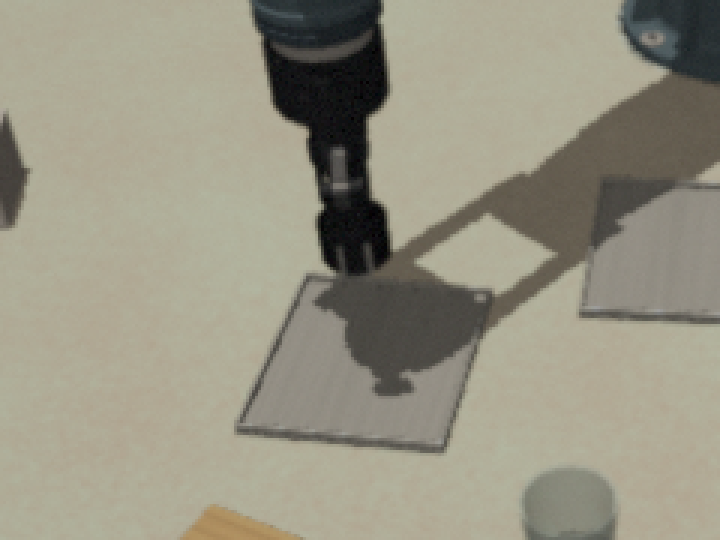

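View pics/w8.png

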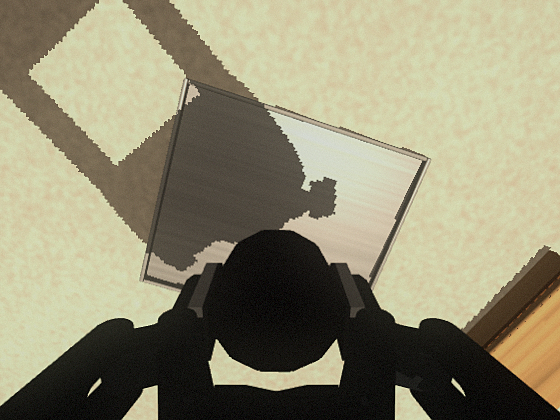

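step_arm --plan '[[[0,0,0.025],[0,0,0]],[[0,0,0.05],[0,0,0]],[[0,0,0.07],[0,0,0]],[[0,0,0.082],[0,0,0]],[[0,0,0.082],[0,0,0]]]'

```text
time_s: 12.3
eef_pos: [0.5304, -0.1965, 0.0304]
eef_rot: [-0.0, 0.985, 0.173, -0.001]
wrist_force: [-0.3, 0.1, -0.5]
opening: 0.549
```

step_arm --plan '[[[0,0,0.003],[0,0,0]],[[0,0,0.006],[0,0,0]],[[0,0,0.009],[0,0,0]],[[0,0,0.009],[0,0,0]]]'

```text
time_s: 12.7
eef_pos: [0.5308, -0.1968, 0.022]
eef_rot: [0.0, 0.985, 0.173, 0.0]
wrist_force: [0.1, 0.1, 0.7]
opening: 0.55
```

step_arm --plan '[[[0,0,0.002],[0,0,0]],[[0,0,0.004],[0,0,0]],[[0,0,0.006],[0,0,0]],[[0,0,0.006],[0,0,0]]]'

```text
time_s: 13.1
eef_pos: [0.5304, -0.1966, 0.0155]
eef_rot: [-0.0, 0.985, 0.173, -0.0]
wrist_force: [-0.3, 0.7, -0.2]
opening: 0.551
```

step_arm --plan '[[[0,0,0.001],[0,0,0]],[[0,0,0.002],[0,0,0]],[[0,0,0.002],[0,0,0]]]'

```text
time_s: 13.4
eef_pos: [0.5306, -0.1967, 0.0137]
eef_rot: [-0.0, 0.985, 0.173, -0.0]
wrist_force: [0.2, -0.1, -1.0]
opening: 0.552
```

step_arm --plan '[[[0,0,0.001],[0,0,0]],[[0,0,0.001],[0,0,0]]]'

```text
time_s: 13.6
eef_pos: [0.5306, -0.1967, 0.0128]
eef_rot: [-0.0, 0.985, 0.173, -0.0]
wrist_force: [0.7, 0.1, 0.2]
opening: 0.551
```

step_arm --plan '[[[0,0,0.001],[0,0,0]],[[0,0,0.001],[0,0,0]]]'

```text
time_s: 13.8
eef_pos: [0.5306, -0.1967, 0.0118]
eef_rot: [-0.0, 0.985, 0.173, -0.0]
wrist_force: [-0.5, 0.5, -0.6]
opening: 0.549
```

step_arm --plan '[[[0,0,0.001],[0,0,0]],[[0,0,0.001],[0,0,0]]]'

```text
time_s: 14.0
eef_pos: [0.5308, -0.1968, 0.0109]
eef_rot: [0.0, 0.985, 0.173, 0.0]
wrist_force: [-0.7, -0.1, 0.1]
opening: 0.549
```

step_arm --plan '[[[0,0,0.0007],[0,0,0]],[[0,0,0.0007],[0,0,0]]]'

```text
time_s: 14.2
eef_pos: [0.5308, -0.1968, 0.0109]
eef_rot: [0.0, 0.985, 0.173, -0.0]
wrist_force: [-3.2, 0.6, 6.3]
opening: 0.552
```

step_arm --plan '[[[0,0,0.0007],[0,0,0]],[[0,0,0.0007],[0,0,0]]]'

```text
time_s: 14.4
eef_pos: [0.5308, -0.1969, 0.0109]
eef_rot: [0.0, 0.985, 0.173, -0.0]
wrist_force: [-4.9, 2.3, 13.4]
opening: 0.552
```

step_arm --plan '[[[0,0,-0.001],[0,0,0]],[[0,0,-0.001],[0,0,0]],[[0,0,-0.001],[0,0,0]]]'

```text
time_s: 14.7
eef_pos: [0.5309, -0.1969, 0.0109]
eef_rot: [0.0, 0.985, 0.173, 0.0]
wrist_force: [-2.0, 0.5, 5.8]
opening: 0.553
```

step_arm --plan '[[[0,0,0],[0,0,0]],[[0,0,0],[0,0,0]],[[0,0,0],[0,0,0]],[[0,0,0],[0,0,0]]]' --fingers 75

```text
time_s: 15.1
eef_pos: [0.5306, -0.1967, 0.0102]
eef_rot: [-0.0, 0.985, 0.173, -0.0]
wrist_force: [0.5, -0.2, 0.1]
opening: 0.751
```

```bash
python3 w.py w9
```

```text
15.1 [ 0.53055258 -0.19667741  0.01021821] yaw 19.956868818381945 [-5.64710966e-01  4.71754433e-01  1.75798415e+00 -2.12084673e-05
  9.12295989e-01 -9.13011006e-01] [ 0.49081708 -0.19732115  0.11770151] 0.7505576090220026
{'extent': [209.7, 232.9, 343.0, 375.4], 'score': 0.7}
```

View pics/w9.png

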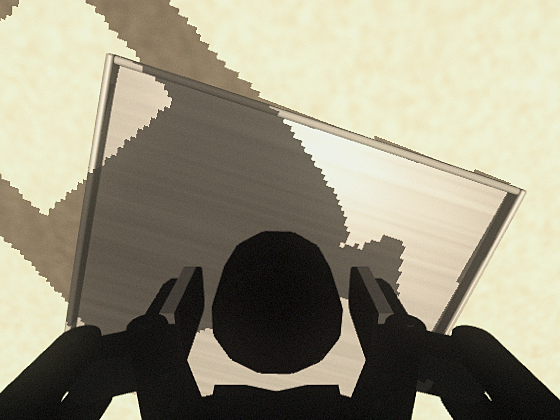

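Both pads are clear of the cap, whose centre is at about (277,300) px. I'll rise straight up.

step_arm --plan '[[[0,0,-0.01],[0,0,0]],[[0,0,-0.03],[0,0,0]],[[0,0,-0.06],[0,0,0]],[[0,0,-0.1],[0,0,0]],[[0,0,-0.14],[0,0,0]]]'

```text
time_s: 15.7
eef_pos: [0.5304, -0.1965, 0.1523]
eef_rot: [-0.0, 0.985, 0.173, -0.0]
wrist_force: [-0.4, -0.9, -0.1]
opening: 0.753
```

step_arm --plan '[[[0,-0.03,-0.03],[0,0,0]],[[0,-0.06,-0.06],[0,0,0]],[[0,-0.09,-0.06],[0,0,0]],[[0,-0.09,-0.06],[0,0,0]]]'

```text
time_s: 16.1
eef_pos: [0.4995, -0.1096, 0.2124]
eef_rot: [0.0, 0.985, 0.175, 0.001]
wrist_force: [-0.6, -0.2, -1.4]
opening: 0.752
```

```bash
python3 w.py w10; python3 - <<'E'
from h import *
from bench import viewer, nets
im=viewer.camera("scene"); cv2.imwrite("pics/s10.png",im[:,:,::-1]); c=viewer.get_calibration("scene")
for d in nets.boxes_of("cap","scene"):
    e=d["extent"]; p=((e[0]+e[2])/2,(e[1]+e[3])/2); print(d["score"],e,at(c,p,.019))
for t in ("beaker","jar","slidebox"): print(t,nets.boxes_of(t,"scene")[:1])
E
```

```text
16.1 [ 0.49949089 -0.10955677  0.2124102 ] yaw 20.11328585161647 [-4.48860746e-01  6.29396144e-02  1.79438227e+00  8.20277664e-04
  1.28224171e+00 -8.00135536e-01] [-0.64668873 -0.2071329  -1.39128577] 0.751870388974863
{'extent': [250.8, 245.1, 300.5, 298.6], 'score': 0.96}
0.8 [170.1, 203.5, 192.9, 228.3] [ 0.53540775 -0.199135    0.019     ]
0.47 [324.9, 220.0, 336.5, 237.7] [0.520158   0.12462627 0.019     ]
beaker [{'extent': [237.5, 254.3, 266.9, 304.2], 'score': 0.89}]
jar [{'extent': [372.4, 287.6, 406.7, 337.0], 'score': 0.71}]
slidebox [{'extent': [104.8, 269.2, 175.2, 326.6], 'score': 0.69}]
```

View pics/s10.png

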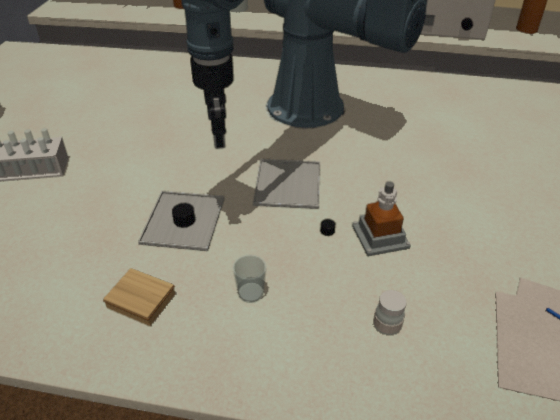

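View pics/w10.png

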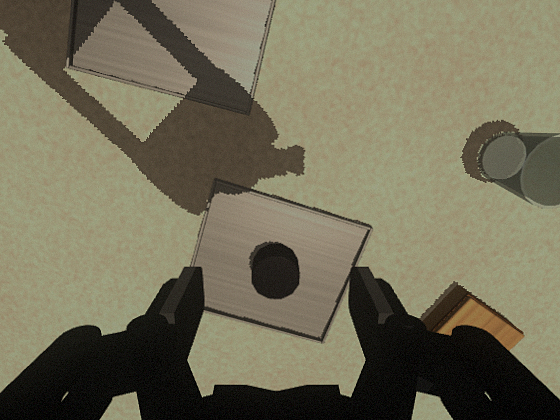

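The cap stands top up in the middle of the tray, at (183,215) px in the scene view. The bottle is open, the other objects are where they started, and the arm is clear.

```bash
python3 -c "
from bench import ticket;print(ticket.hand_in())"
```

```text
the job is handed in; nothing more can be done
None
```

The bottle is open and the cap stands top up near the middle of the rightmost tray. I handed the job in at about 16 s, and the hand-in reports no verdict.

- **Opening:** I gripped the cap on its flats and pressed it down about 6 mm, where the force jumped from 8 N to 14 N. I then turned it anticlockwise 55° by the tool's reading. The downward force read 13–20 N during the turn; it dipped to 13.4 N early on, below the 15 N holding range, and I corrected that. The cap then lifted off freely.
- **Placing:** The cap touched the tray floor at the expected height, with at most about 13 N measured at the wrist, and I released it there.
- **Last checks:** The final pictures show the cap about 5 mm from the tray's centre and the bottle's neck bare. The beaker, jar and slide box are within about 3 px of their starting positions, and the gripper is clear with no contact force.
- **Disagreements:** The wrist-camera calibration was 1–2 mm off from what the fingers showed, so I centred the grasp on the fingers in two views at right angles. The two fixed cameras differed by about 5 mm on the tray's position, well inside the tolerance.

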